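# Refit the chocolate melter's control knob and hold it pressed to switch on

### The arm

A 6-joint arm with a two-finger parallel gripper is mounted at the origin on a cart in front of the work surface, level with it; the furniture and walls round the work are solid. World frame = base frame: x ahead of the robot, y to its left, z up, the work surface at z = 0. Lengths are in m, angles in rad, forces in N, time in s.
With the tool pointing down it reaches from about 0.3 to 0.85 m from the base axis. Payload 4.2 kg.
Tool frame: the origin (TCP) lies midway between the tips of the shut fingers; the grasp point (between the pads) lies 19 mm behind it; x points along the fingers, y is the direction in which the jaws open and shut, and the axes are right-handed (so a half turn about x gives the same grasp; the last joint's range is limited). The gripper opens to 91 mm and grips with 3 to 60 N. Pads are 32 mm wide; open, the fingers measure 118 mm over their backs; the gripper's body (76 mm by 178 mm) begins 60 mm behind the grasp point.
Start: joints at [-1.282, 0.32, 1.565, -0, 1.257, -0.02], TCP at [0.175, -0.548, 0.214] pointing down, gripper open.
Joint ranges: [-3.11, 3.11], [-0.84, 2.01], [0.21, 2.61], [-1.34, 4.49], [0.05, 2.63], [-2.56, 2.56]. Speed limits (rad/s): [2.57, 2.57, 3.14, 3.14, 3.14, 3.14].

### API

Orientations are given as a unit quaternion [w, x, y, z].
In Python, from station import observe, grab_frame, camera_info, close_job, boxes_of, silhouettes gives the robot as it stands.
- The arm moves only by the tool jog_arm, never from a script. Its argument "motion" is a list that holds one entry, the list of rows, each a list of 7 numbers: the gripper command: -1 is shut, 1 is fully open, values between are in proportion, then the shift along the tool's x, y, z normalised to -1 to 1, where 1 is 50 mm, then the turn, a rotation vector about the tool's x, y, z normalised to -1 to 1, where 1 is pi/2 rad. A call has 1 to 8 rows; each row shifts and turns the commanded pose from where the row before left it, along the tool's axes as they then stand; what a row does not reach is not made up. A row lasts 1/10 s, in which the tool goes at most 50 mm and 8.59 degrees, less where a joint would pass 70% of its speed; a pose out of reach is approached as far as the arm can. A call with a number of a shift or a turn outside -1 to 1 is refused whole. A call with a gripper value outside its range is refused whole. The fingers move at their own pace and stop on an object; the grip force is fixed at half the most. Time passes only in rows, so rows that do not move let the fingers close. It gives the time, the measured TCP pose, the force and the opening at its end, in the units of the state.
- observe(): the state, without advancing time (a new reading comes with each control period).
- grab_frame(name): name is "side" or "top" or "wrist"; returns (picture, depth): 384x512x3 uint8, red, green, blue; 384x512 float32, m along the optical axis (not along the pixel's ray), 0 where there is no reading.
- camera_info(name): a dict with "fx", "fy", "cx", "cy" (pixels), "rvec" (rotation vector, rad) and "tvec" (3), from world to camera coordinates, as OpenCV has them. Camera axes: x right, y down, z forward; pixel columns grow to the right and rows downward; lengths in m; the calibration is good to about 2 mm. The wrist camera is an equidistant fisheye: a pixel r from the principal point sees the ray r / f radians off the axis. A picture is of the moment at which its call begins: read the wrist's pose just before it. camera_info takes no time and is no camera call; for the wrist camera it gives the pose at the moment of the call.
- close_job(): hands the job in, once; it reports no verdict.
Trained networks look in the newest picture that a camera, given by its name, has taken for a name from the list of things; names that differ only in an ending like _2 or _b are one class to them, and where a whole thing is asked for, a point or a joint stands for the part that bears it (a point fixed in the world has none). Each returns a list of dicts, best first, with "score" (0 to 1); they miss things now and then, are a little off and sometimes report something else, mostly with a low value. They report only what shows in the picture. A call takes as long as a camera call. They do not tell look-alikes from the thing itself.
- boxes_of(target, camera): "pixel" ([column, row] in pixels, amid what is visible of it).
- silhouettes(target, camera): "pixels" (384x512 bool, what is visible of it) and "pixel" ([column, row] in pixels, amid what is visible of it).
The state is a dict: "time_s": time; "qpos": joint angles; "qd": joint speeds; "effort": joint torques, N m; "tcp_pos": TCP position; "tool_rot": TCP orientation; "wrist_force": force on the tool from outside, world axes, zero at the start; "torque": the same for the moment, N m; "finger_gap": finger opening in m.
Only numpy, scipy, OpenCV 4.12 (cv2) and the standard library are available. Lean on these libraries where they do the work, as an engineer would, in place of code of your own. Each camera call takes 0.05 s, during which the arm holds its last target.

### The job

The left control knob of the chocolate melter was pulled off for washing and stands on the worktop. Turn it so that its bore matches the D-shaped stem that sticks up bare from the melter's control deck, push it onto the stem until it is fully home, then press it all the way in against the spring to switch the melter on, and finish with the gripper still holding the knob pressed in, without letting go. Leave the brush, the sweet and the shot glass where they are.

Things in the scene. Friction and masses are not known exactly. Their poses are not given: they have to be found in the camera images.
- knob: the loose control knob: black upright twelve-sided prism, 42 mm across flats, 32 mm tall, about 60 g. Origin: centre of its underside; z up its axis. In the underside a D-shaped bore along the axis: 15.8 mm diameter, 18 mm deep, the bore's flat on the +x side, 2.9 mm from the axis. Its side flats face 0, 30, 60... degrees from +x: grip it square across any opposite pair
- knob_top (a point): centre of the loose knob's top face, 32 mm above its underside; same axes as the knob. A raised white pointer line on the top and down one side points to +x, the side of the bore's flat
- stem_tip (a point): tip centre of the bare metal D-stem, which stands straight up 24 mm out of the control deck when not pressed. 14 mm diameter, a flat along its length on its +x side 2 mm from the axis, tip bevelled 1.6 mm. z up, x out of the flat. The knob goes on when its x points as this x does, within about 15 degrees; when home, its bore's roof rests on the tip and its underside is 18 mm below it
- control_push (a joint): how far the stem is pressed down into the melter, m: 0 released, 0.004 fully in (hard stop). Sprung: pressing starts at 4 N and takes 8 N at the full 4 mm; it springs back when let go
- control_stem (a joint): angle of the stem about its upright axis on the melter, rad, anticlockwise from above; it turns freely with slight friction (0.03 N m) and stays where it is left
- melter: two-tank stainless melter, fixed, 320 (x) x 360 (y) mm. Origin: centre of its underside; x to its back, y to its left, z up. Control deck along its front, 75 mm high; bare stem at x -110, y +95 mm; a second knob, still fitted, at y -95 (leave it). The tanks begin 65 mm behind the stem's axis and rise to 119 mm, the left one's lid handle to 148 mm
- group_brush: grey scrubbing brush, 30 x 85 x 55 mm, a bystander between the knob and the melter; origin at the centre of its underside, long side along its y
- sweet: star-shaped foil-wrapped sweet, 51 x 48 x 20 mm, a bystander lying near the melter's front left corner; origin at the centre of its underside
- shot_glass: small empty glass, 49 mm diameter, 62 mm tall, a bystander to the left of the knob; origin at the centre of its underside
- bean_jar: tall glass bean jar, fixed, 170 mm diameter, 324 mm tall, standing behind the brush, between the knob and the melter; origin at the centre of its underside. Do not swing the arm into it: carry the knob round its robot side or above it
Things that resemble listed ones, but are neither listed nor needed, are in the scene too. Of the things that look like the knob, the smaller one is meant.

How it is judged:
On the way:
1. the knob is on the D-stem, flat to flat, fully home (tip at least 15.5 mm up its bore) (z of stem_tip in the frame of knob above 0.0155 m and horizontal distance between knob_top and stem_tip below 0.003 m and angle between the x axis of knob and the x axis of stem_tip, either way round below 0.5 rad), for 0.2 s.
At the end, for the whole second after the job is handed in: The knob sits on the stem fully home (stem tip at least 15.5 mm of 18 mm up its bore, axes within 3 mm, flats matched within 0.5 rad, upright within 0.1 rad), the stem is pressed in by more than 2.5 of its 4 mm, and the gripper still holds the knob (contact over 3 N), all through the last second (all of step 1 and angle between knob's own z axis and vertical below 0.1 rad and value of joint control_push above 0.0025 m and contact force between the fingers and knob above 3 N); the arm keeps its last pose, push and grip.
It fails at once if the brush, the sweet or the glass is pushed more than 30 mm from its place (distance of any of group_brush, sweet, shot_glass from where it was at the start of the episode above 0.03 m).
It fails at once if the glass is tipped over (angle between shot_glass's own z axis and vertical above 0.6 rad).
It also fails if it takes over 42 s, if anything falls off the work surface, if the arm or the gripper's body presses on something with over 40 N, if the wrist force passes 120 N, or if a joint passes its speed limit or range.

## Working session

There is one attempt and no reset: what is moved stays moved. The work goes in short steps, Python scripts to look and compute and a tool call to move; the robot and the scene stay as the last step left them, time stands still between calls to the robot, and variables do not carry over. Pictures are saved under pics/ and viewed, and the job is handed in when it is done.

Besides the shell and the picture viewer there is one more tool, called after ">>>" as name([rows], argument=value, ...), one row to a line, values as JSON. jog_arm: Moves the arm, as the interface text tells. Scaled input: -1 to 1 covers 50 mm each way for a shift and pi/2 rad each way for a turn. Its arguments: {"type":"object","properties":{"motion":{"type":"array"}},"required":["motion"]}

```bash
mkdir -p pics; ls; python3 - <<'E'
from station import *
import cv2,numpy as np
print(observe())
for n in ("side","top"):
    p,d=grab_frame(n); cv2.imwrite(f"pics/{n}0.png",p[:,:,::-1]); np.savez(f"{n}0.npz",p=p,d=d)
    print(n,camera_info(n))
    for t in ("knob","melter","group_brush","sweet","shot_glass","bean_jar","stem_tip"):
        print(t,[(round(b["score"],2),[round(float(x)) for x in b["pixel"]]) for b in boxes_of(t,n)] if n=="top" or t in("knob","stem_tip") else "")
E
```

```text
pics
{'time_s': 0.0, 'qpos': array([-1.28198823e+00,  3.20290910e-01,  1.56566167e+00, -2.09196917e-05,
        1.25740810e+00, -1.99742894e-02]), 'qd': array([-0.00161814, -0.00070892,  0.0012872 , -0.0005955 ,  0.00239423,
       -0.00122583]), 'effort': array([-8.19119577e-05, -4.12459230e+01, -2.31968307e+01,  7.26711075e-02,
        4.57304379e-02, -1.44236333e-04]), 'tcp_pos': array([ 0.17460677, -0.54731925,  0.2131276 ]), 'tool_rot': array([-0.10812157, -0.69860462, -0.10935859,  0.6987861 ]), 'wrist_force': array([0.04116229, 0.29550387, 0.62488982]), 'torque': array([-0.03199245,  0.02444976, -0.01656686]), 'finger_gap': 0.09157776406486924}
side {'fx': 346.99672119277426, 'fy': 346.99672119277426, 'cx': 249.74448556811714, 'cy': 188.75842367853676, 'rvec': array([ 0.75012349, -2.52121605,  1.19586959]), 'tvec': array([0.39445758, 0.27965763, 0.93161347])}
knob [(0.77, [228, 261]), (0.61, [244, 233])]
melter 
group_brush 
sweet 
shot_glass 
bean_jar 
stem_tip []
top {'fx': 435.8319573523639, 'fy': 435.8319573523639, 'cx': 262.61003697606577, 'cy': 192.03406860699724, 'rvec': array([ 2.1435031 , -2.15694387,  0.14344721]), 'tvec': array([-0.05706398,  0.52971273,  1.5315485 ])}
knob [(0.71, [225, 216])]
melter [(0.66, [357, 173])]
group_brush [(0.44, [262, 208])]
sweet [(0.65, [279, 241])]
shot_glass [(0.75, [163, 218])]
bean_jar []
stem_tip []
```

View pics/top0.png

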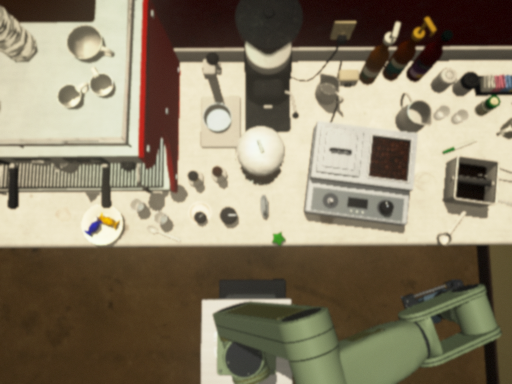

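View pics/side0.png

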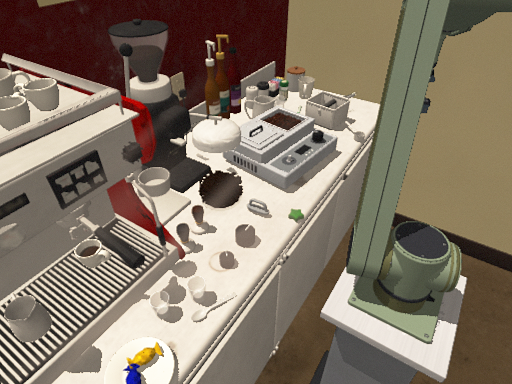

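```bash
cat > h.py <<'E'
import numpy as np,cv2
from station import *
def px2w(ci,u,v,z):
    R=cv2.Rodrigues(ci["rvec"])[0];t=ci["tvec"]
    ray=R.T@np.array([(u-ci["cx"])/ci["fx"],(v-ci["cy"])/ci["fy"],1]);c=-R.T@t
    return c+ray*(z-c[2])/ray[2]
def dep2w(ci,u,v,d):
    R=cv2.Rodrigues(ci["rvec"])[0];t=ci["tvec"]
    return R.T@(np.array([(u-ci["cx"])/ci["fx"]*d,(v-ci["cy"])/ci["fy"]*d,d])-t)
E
python3 - <<'E'
from h import *
a=np.load("top0.npz");ci=camera_info("top")
p,d=a["p"],a["d"]
for u,v in [(200,215),(229,216),(265,208),(330,200),(387,208),(278,238),(163,218),(140,206),(262,150),(195,178),(219,173)]:
    print((u,v),dep2w(ci,u,v,d[v,u]).round(3))
c1=cv2.resize(p[190:245,130:230+60],None,fx=5,fy=5,interpolation=2)
c2=cv2.resize(p[170:235,300:420],None,fx=5,fy=5,interpolation=2)
s=np.load("side0.npz")["p"]; 
cv2.imwrite("pics/c1.png",c1[:,:,::-1]);cv2.imwrite("pics/c2.png",c2[:,:,::-1])
c3=cv2.resize(s[180:310,150:310],None,fx=5,fy=5,interpolation=2)[:600]
cv2.imwrite("pics/c3.png",c3[:,:,::-1])
E
```

```text
(200, 215) [0.448 0.165 0.031]
(229, 216) [0.443 0.059 0.048]
(265, 208) [ 0.47  -0.069  0.052]
(330, 200) [ 0.491 -0.292  0.103]
(387, 208) [ 0.462 -0.484  0.108]
(278, 238) [ 0.365 -0.115  0.018]
(163, 218) [0.44  0.302 0.01 ]
(140, 206) [0.485 0.387 0.009]
(262, 150) [ 0.617 -0.06   0.321]
(195, 178) [0.573 0.175 0.089]
(219, 173) [0.591 0.092 0.085]
```

View pics/c1.png

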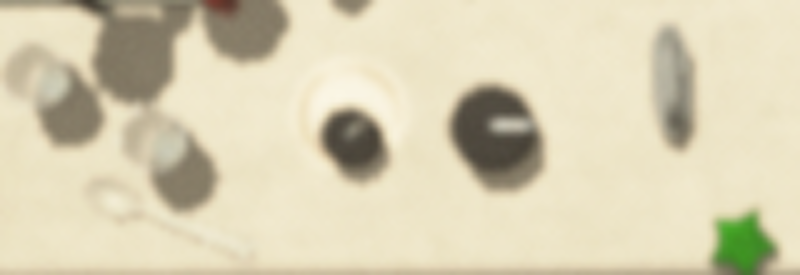

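View pics/c2.png

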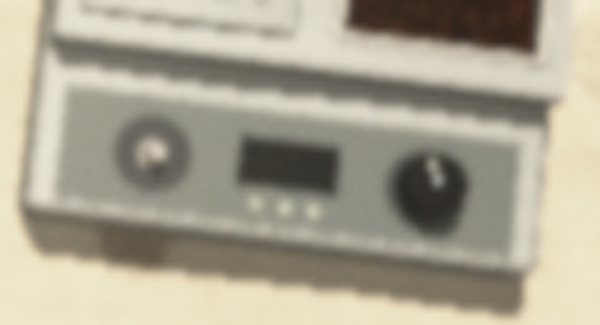

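View pics/c3.png

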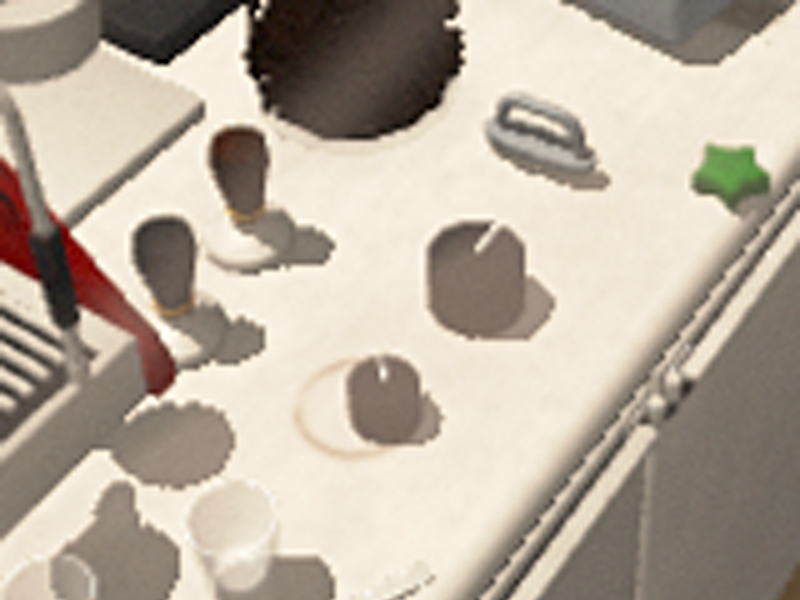

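```bash
cat >> h.py <<'E'
from scipy.spatial.transform import Rotation as Ro
def tool():
    o=observe();q=o["tool_rot"];return o,Ro.from_quat([q[1],q[2],q[3],q[0]])
def fish(ci,u,v):
    x,y=(u-ci["cx"])/ci["fx"],(v-ci["cy"])/ci["fy"];r=np.hypot(x,y)
    if r<1e-9:return np.array([0,0,1.])
    return np.array([x/r*np.sin(r),y/r*np.sin(r),np.cos(r)])
def fish_w(ci,u,v,z):
    R=cv2.Rodrigues(ci["rvec"])[0];c=-R.T@ci["tvec"];ray=R.T@fish(ci,u,v);return c+ray*(z-c[2])/ray[2]
def fish_proj(ci,P):
    R=cv2.Rodrigues(ci["rvec"])[0];X=R@np.asarray(P)+ci["tvec"];X/=np.linalg.norm(X)
    th=np.arccos(X[2]);s=np.hypot(X[0],X[1])+1e-12;return ci["cx"]+ci["fx"]*th*X[0]/s,ci["cy"]+ci["fy"]*th*X[1]/s
def rect(p,ci,ctr,zl,half=0.05,n=500,yaw=0):
    # orthophoto of plane z=zl, image right=-y world, up=+x
    g=np.linspace(-half,half,n);mu=np.zeros((n,n),np.float32);mv=mu.copy()
    R=cv2.Rodrigues(ci["rvec"])[0]
    X,Y=np.meshgrid(ctr[0]-g,ctr[1]-g,indexing="ij")
    P=np.stack([X,Y,np.full_like(X,zl)],-1)@R.T+ci["tvec"];P/=np.linalg.norm(P,axis=-1,keepdims=True)
    th=np.arccos(P[...,2]);s=np.hypot(P[...,0],P[...,1])+1e-12
    return cv2.remap(p,(ci["cx"]+ci["fx"]*th*P[...,0]/s).astype(np.float32),(ci["cy"]+ci["fy"]*th*P[...,1]/s).astype(np.float32),cv2.INTER_CUBIC)
def plan(pos,yaw_y=None):
    """shift (tool axes, units) and turn to TCP pos with tool x down and jaw axis y at world yaw"""
    o,R=tool();d=R.inv().apply(np.asarray(pos)-o["tcp_pos"])/0.05
    print("tcp",o["tcp_pos"].round(4),"t",o["time_s"],"axes x,y",R.apply([1,0,0]).round(3),R.apply([0,1,0]).round(3),"yawy",np.degrees(np.arctan2(*R.apply([0,1,0])[[1,0]])).round(1))
    print("shift units",d.round(3))
    if yaw_y is not None:
        y=np.array([np.cos(yaw_y),np.sin(yaw_y),0]);x=np.array([0,0,-1.]);T=Ro.from_matrix(np.stack([x,y,np.cross(x,y)],1))
        print("turn units (total)",((R.inv()*T).as_rotvec()/(np.pi/2)).round(4))
E
python3 - <<'E'
from h import *
ci=camera_info("wrist");print(ci);R=cv2.Rodrigues(ci["rvec"])[0];print("cam pos",-R.T@ci["tvec"],"fwd",R[2],"right",R[0])
plan([0.38,0,0.25],None)
p,d=grab_frame("wrist");cv2.imwrite("pics/w0.png",p[:,:,::-1])
# jar hole estimate from top
c=camera_info("top");print("jar left/right", px2w(c,237,150,0.0),px2w(c,285,150,0.0))
print("knob",px2w(c,200.4,217.6,0.032),"stem",px2w(c,330.4,200.4,0.099))
print(px2w(c,307,212,0.075),px2w(c,405,224,0.075))
E
```

```text
{'fx': 297.3186396354542, 'fy': 297.3186396354542, 'cx': 249.93967850172893, 'cy': 193.59479234544943, 'rvec': array([-2.33753134,  1.70741294,  0.25093335]), 'tvec': array([-0.57550719, -0.0330105 ,  0.39278473])}
cam pos [ 0.25277424 -0.52326049  0.38585192] fwd [-0.27444945 -0.08803749 -0.957563  ] right [ 3.04230923e-01 -9.52598235e-01  3.84668573e-04]
tcp [ 0.1748 -0.5478  0.214 ] t 0.55 axes x,y [ 0. -0. -1.] [ 0.304 -0.953  0.   ] yawy -72.3
shift units [-0.722 -9.19  -7.24 ]
jar left/right [0.69303575 0.03422802 0.        ] [ 0.69183749 -0.14473393  0.        ]
knob [0.43898308 0.16277874 0.032     ] stem [ 0.49019768 -0.29348475  0.099     ]
[ 0.45283291 -0.21462657  0.075     ] [ 0.40895352 -0.55356572  0.075     ]
```

View pics/w0.png

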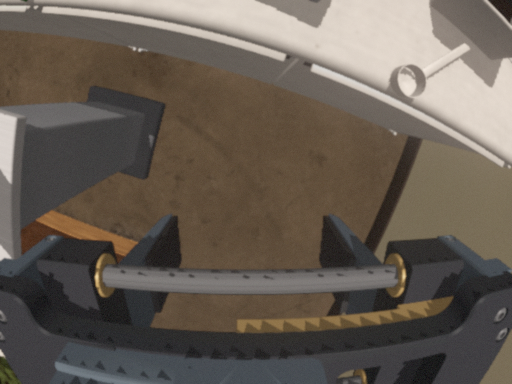

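>>> jog_arm([
  [[1,-0.1,-0.54,-0.76,0,0,0],[1,-0.1,-0.54,-0.76,0,0,0],[1,-0.1,-0.54,-0.76,0,0,0],[1,-0.1,-0.54,-0.76,0,0,0],[1,-0.1,-0.54,-0.76,0,0,0],[1,-0.1,-0.54,-0.76,0,0,0],[1,-0.1,-0.54,-0.76,0,0,0],[1,0,0,0,0,0,0]],
])

```text
time_s: 1.4
tcp_pos: [0.3736, -0.2832, 0.2499]
tool_rot: [0.111, 0.699, 0.111, -0.697]
wrist_force: [0.6, -0.6, 0.6]
finger_gap: 0.0912
```

```bash
python3 - <<'E'
from h import *
plan([0.40,-0.25,0.25])
ci=camera_info("wrist");p,d=grab_frame("wrist");cv2.imwrite("pics/w1.png",p[:,:,::-1]);np.savez("w1.npz",p=p,d=d,**ci)
for t in("stem_tip","melter","knob"):print(t,[(round(b["score"],2),np.round(b["pixel"])) for b in boxes_of(t,"wrist")])
print(fish_proj(ci,[.490,-.2935,.099]))
cv2.imwrite("pics/r1.png",rect(p,ci,[.49,-.2935],.099,0.05)[:,:,::-1])
E
```

```text
tcp [ 0.3736 -0.2832  0.2499] t 1.4 axes x,y [ 0.003  0.001 -1.   ] [ 0.31  -0.951  0.   ] yawy -71.9
shift units [-0.    -0.468 -0.708]
stem_tip [(0.5, array([292.,  87.]))]
melter [(0.59, array([385.,  80.]))]
knob [(0.86, array([12., 53.])), (0.58, array([54., 58.]))]
(np.float64(292.26639179810934), np.float64(84.2049751315893))
```

View pics/w1.png

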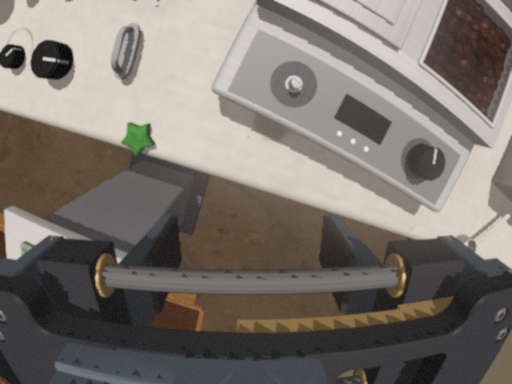

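View pics/r1.png

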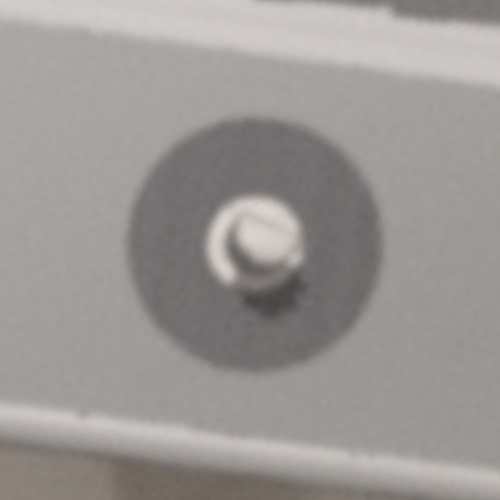

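>>> jog_arm([
  [[1,0.9,0,0,0,0,0],[1,0.9,0,0,0,0,0],[1,0.8,0,0,0,0,0],[1,0,0,0,0,0,0],[1,0,0,0,0,0,0]],
])

```text
time_s: 2.1
tcp_pos: [0.3704, -0.2881, 0.1193]
tool_rot: [-0.108, -0.699, -0.108, 0.699]
wrist_force: [0.4, -0.4, 0.5]
finger_gap: 0.0916
```

```bash
python3 - <<'E'
from h import *
plan([0.40,-0.25,0.25])
ci=camera_info("wrist");p,d=grab_frame("wrist");cv2.imwrite("pics/w2.png",p[:,:,::-1]);np.savez("w2.npz",p=p,d=d,**ci)
for t in("stem_tip",):print(t,[(round(b["score"],2),np.round(b["pixel"])) for b in boxes_of(t,"wrist")])
print(fish_proj(ci,[.490,-.2935,.099]))
cv2.imwrite("pics/r2.png",rect(p,ci,[.49,-.2935],.099,0.02)[:,:,::-1])
cv2.imwrite("pics/r2b.png",rect(p,ci,[.49,-.2935],.075,0.05)[:,:,::-1])
E
```

```text
tcp [ 0.3704 -0.2881  0.1193] t 2.1 axes x,y [-0.  0. -1.] [ 0.302 -0.953 -0.   ] yawy -72.4
shift units [-2.614 -0.548 -0.794]
stem_tip [(0.75, array([314.,  62.]))]
(np.float64(313.6503547790641), np.float64(61.686858377475914))
```

View pics/r2.png

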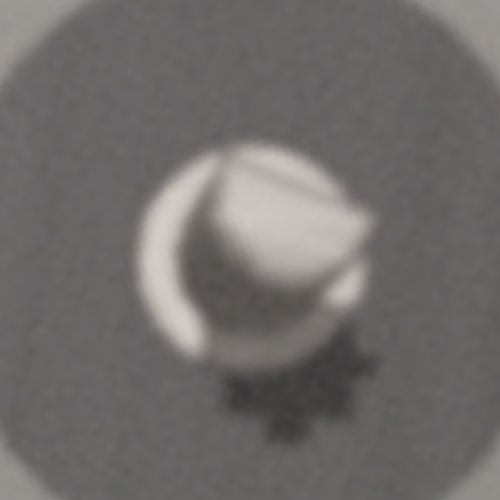

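View pics/r2b.png

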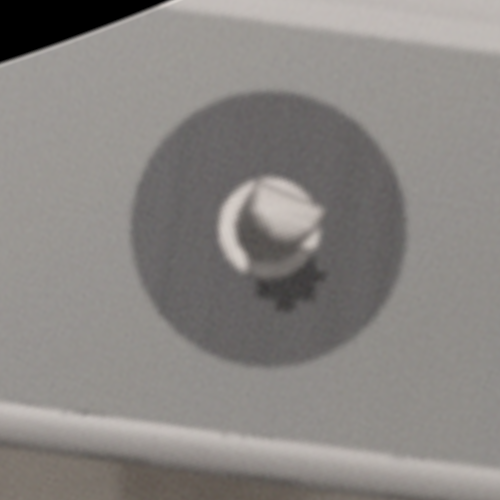

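>>> jog_arm([
  [[1,-0.6,-0.6,-0.1,0,0,0],[1,-0.5,-0.8,-0.2,0,0,0],[1,-0.3,-0.9,-0.25,0,0,0],[1,-0.1,-0.95,-0.25,0,0,0],[1,0,-0.95,-0.25,0,0,0],[1,0,-0.95,-0.25,0,0,0],[1,0,-0.95,-0.25,0,0,0],[1,0,-0.95,-0.25,0,0,0]],
])

```text
time_s: 3.0
tcp_pos: [0.3502, 0.0782, 0.1966]
tool_rot: [0.109, 0.701, 0.109, -0.696]
wrist_force: [1.1, 0.6, -0.2]
finger_gap: 0.091
```

>>> jog_arm([
  [[1,0.4,-0.4,-0.25,0,0,0],[1,0.4,0,0,0,0,0],[1,0.2,0,0,0,0,0],[1,0,0,0,0,0,0]],
])

```text
time_s: 3.4
tcp_pos: [0.3551, 0.0989, 0.1442]
tool_rot: [-0.109, -0.699, -0.109, 0.699]
wrist_force: [-1.0, -0.3, 0.0]
finger_gap: 0.0912
```

```bash
python3 - <<'E'
from h import *
plan([0.36,0.1,0.15])
ci=camera_info("wrist");p,d=grab_frame("wrist");cv2.imwrite("pics/w3.png",p[:,:,::-1]);np.savez("w3.npz",p=p,d=d,**ci)
print([(round(b["score"],2),np.round(b["pixel"])) for b in boxes_of("knob","wrist")])
print(fish_proj(ci,[.439,.163,.032]))
cv2.imwrite("pics/r3.png",rect(p,ci,[.439,.163],.032,0.04)[:,:,::-1])
E
```

```text
tcp [0.3551 0.0989 0.1442] t 3.4 axes x,y [-0. -0. -1.] [ 0.304 -0.953  0.   ] yawy -72.3
shift units [-0.116  0.009 -0.101]
[(0.9, array([316., 112.])), (0.66, array([210.,  81.]))]
(np.float64(211.6801759069673), np.float64(88.75217266887343))
```

View pics/w3.png

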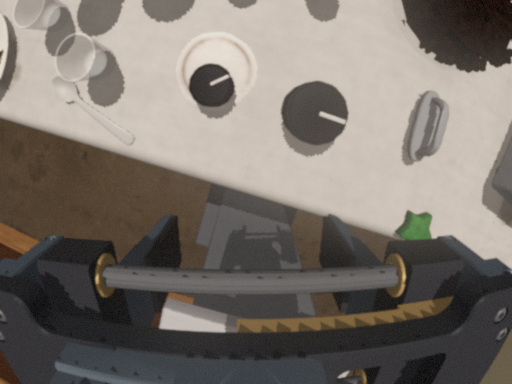

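View pics/r3.png

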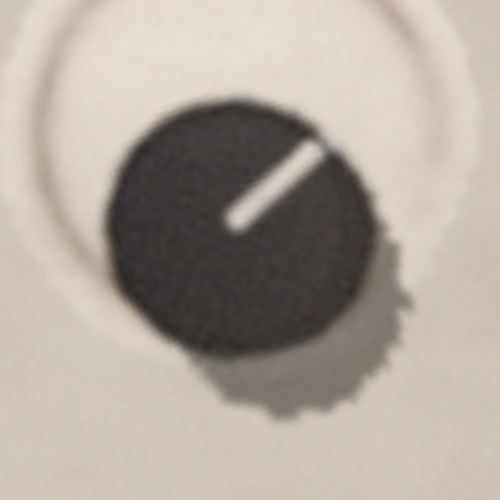

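```bash
cat >> h.py <<'E'
def fitknob(p,ci,c0,zb=0.0,yaw0=0):
    from scipy.optimize import minimize
    g=cv2.cvtColor(p,cv2.COLOR_RGB2GRAY).astype(float)
    u0,v0=fish_proj(ci,[*c0,zb+.032]);S=8;r=48
    sub=g[int(v0)-r:int(v0)+r,int(u0)-r:int(u0)+r];ou,ov=int(u0)-r,int(v0)-r
    m=(sub<85).astype(np.uint8)
    n,l,st,_=cv2.connectedComponentsWithStats(m);k=1+np.argmax(st[1:,4]);m=(l==k).astype(np.uint8)
    cs,_=cv2.findContours(m,cv2.RETR_EXTERNAL,cv2.CHAIN_APPROX_NONE);m=cv2.drawContours(np.zeros_like(m),[max(cs,key=len)],-1,1,-1)
    big=cv2.resize(m,None,fx=S,fy=S,interpolation=cv2.INTER_NEAREST)
    def f(q):
        R=.021/np.cos(np.pi/12);a=q[2]+np.pi/12+np.arange(12)*np.pi/6
        P=[fish_proj(ci,[q[0]+R*np.cos(t),q[1]+R*np.sin(t),z]) for z in(zb,zb+.032) for t in a]
        h=cv2.convexHull(((np.array(P,np.float32)-[ou,ov]+.5)*S).astype(np.float32))
        im=cv2.fillPoly(np.zeros_like(big),[h.round().astype(np.int32)],1)
        return 1-(im&big).sum()/(im|big).sum()
    best=min((minimize(f,[*c0,y],method="Nelder-Mead",options=dict(initial_simplex=[[*c0,y],[c0[0]+.003,c0[1],y],[c0[0],c0[1]+.003,y],[*c0,y+.15]],xatol=1e-5,fatol=1e-5)) for y in yaw0+np.radians([-10,0,10])),key=lambda s:s.fun)
    return best.x,best.fun
E
python3 - <<'E'
from h import *
a=np.load("w3.npz");ci={k:a[k] for k in a}
q,e=fitknob(a["p"],ci,[.4427,.1646],0,np.radians(-48));print(q[:2],np.degrees(q[2]),e)
# white pointer
r=rect(a["p"],ci,q[:2],.032,.024,960);g=cv2.cvtColor(r,cv2.COLOR_RGB2GRAY)
yy,xx=np.mgrid[:960,:960];m=(g>110)&(np.hypot(xx-480,yy-480)<380)
n,l,st,ce=cv2.connectedComponentsWithStats(m.astype(np.uint8));k=1+np.argmax(st[1:,4]);pts=np.argwhere(l==k)[:,::-1].astype(np.float32)
vx,vy,x0,y0=cv2.fitLine(pts,2,0,.01,.01).ravel();print("ptr yaw",np.degrees(np.arctan2(-vx,-vy)),"mod180; centroid mm",(480-y0)/20,(480-x0)/20, "offset line", ((480-x0)*vy-(480-y0)*vx)/20)
E
```

```text
[0.44212624 0.16526522] -44.18166449009361 0.16605349217472554
ptr yaw -48.434547 mod180; centroid mm 7.236809 -6.1595397 offset line -1.3278668
```

```bash
python3 - <<'E'
from h import *
a=np.load("w3.npz");ci={k:a[k] for k in a};p=a["p"].copy()
g=cv2.cvtColor(p,cv2.COLOR_RGB2GRAY);print(np.percentile(g[60:112,185:240],[5,20,40,60,80]))
u,v=fish_proj(ci,[.4427,.1646,.032]);u,v=int(u),int(v)
s=p[v-40:v+40,u-40:u+40]
im=cv2.resize(s,None,fx=7,fy=7,interpolation=cv2.INTER_CUBIC)
for q,c in (([.44213,.16527,-.77],(255,0,0)),([.4427,.1646,-.845],(0,255,0))):
  R=.021/np.cos(np.pi/12)
  for z in(0,.032):
    P=np.array([fish_proj(ci,[q[0]+R*np.cos(t),q[1]+R*np.sin(t),z]) for t in q[2]+np.pi/12+np.arange(12)*np.pi/6])
    cv2.polylines(im,[((P-[u-40,v-40]+.5)*7).astype(int)],True,c,1)
cv2.imwrite("pics/f3.png",im[:,:,::-1])
E
```

```text
[ 52.  57.  64. 135. 206.]
```

View pics/f3.png

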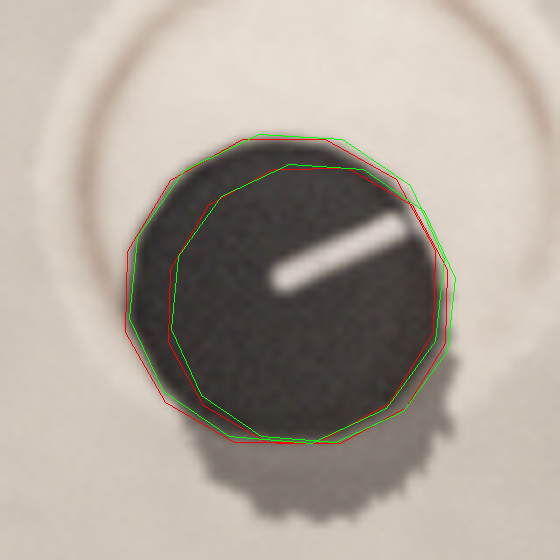

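```bash
python3 - <<'E'
from h import *
plan([0.442,0.165,.06],np.radians(-77))
E
```

```text
tcp [0.3561 0.0988 0.1451] t 3.5 axes x,y [ 0.002  0.    -1.   ] [ 0.303 -0.953  0.   ] yawy -72.4
shift units [ 1.707 -0.742 -2.034]
turn units (total) [ 0.0514 -0.0015 -0.0001]
```

>>> jog_arm([
  [[1,0,-0.25,-0.68,0,0,0],[1,0.2,-0.25,-0.68,0,0,0],[1,0.5,-0.25,-0.68,0,0,0],[1,0.5,0,0,0.05,0,0],[1,0.5,0,0,0,0,0],[1,0,0,0,0,0,0]],
])

```text
time_s: 4.1
tcp_pos: [0.4398, 0.1647, 0.0573]
tool_rot: [-0.081, -0.701, -0.08, 0.704]
wrist_force: [-0.9, 0.1, -0.1]
finger_gap: 0.0909
```

```bash
python3 - <<'E'
from h import *
plan([0.442,0.165,.006],np.radians(-77))
ci=camera_info("wrist");p,d=grab_frame("wrist");cv2.imwrite("pics/w4.png",p[:,:,::-1]);np.savez("w4.npz",p=p,d=d,**ci)
print(fish_proj(ci,[.442,.165,.032]))
E
```

```text
tcp [0.4398 0.1647 0.0573] t 4.1 axes x,y [-0.005 -0.002 -1.   ] [ 0.227 -0.974  0.001] yawy -76.9
shift units [ 1.027  0.004 -0.049]
turn units (total) [ 0.0014  0.0031 -0.0004]
(np.float64(249.66495892831927), np.float64(220.61158682254137))
```

View pics/w4.png

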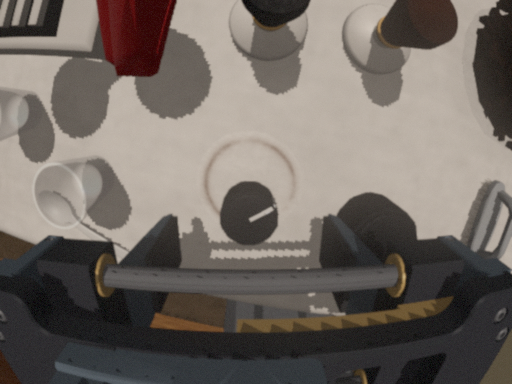

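```bash
python3 - <<'E'
from h import *
a=np.load("w4.npz");ci={k:a[k] for k in a};p=a["p"]
u,v=fish_proj(ci,[.442,.165,.032]);u,v=int(u),int(v)-5
s=p[v-45:v+45,u-45:u+45]
im=cv2.resize(s,None,fx=6,fy=6,interpolation=cv2.INTER_CUBIC)
for q,c in (([.442,.165,-.82],(255,0,0)),([.445,.165,-.82],(0,255,0))):
  R=.021/np.cos(np.pi/12)
  for z in(0,.032):
    P=np.array([fish_proj(ci,[q[0]+R*np.cos(t),q[1]+R*np.sin(t),z]) for t in q[2]+np.pi/12+np.arange(12)*np.pi/6])
    cv2.polylines(im,[((P-[u-45,v-45]+.5)*6).astype(int)],True,c,1)
cv2.imwrite("pics/f4.png",im[:,:,::-1])
E
```

```text
(no output)
```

View pics/f4.png

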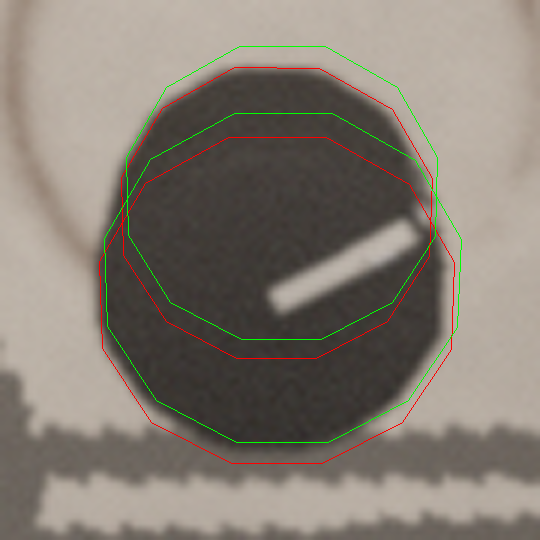

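>>> jog_arm([
  [[1,0.6,0,-0.06,0,0,0],[1,0.35,0,0,0,0,0],[1,0.08,0,0,0,0,0],[-1,0,0,0,0,0,0],[-1,0,0,0,0,0,0],[-1,0,0,0,0,0,0],[-1,0,0,0,0,0,0],[-1,0,0,0,0,0,0]],
])

```text
time_s: 4.95
tcp_pos: [0.4442, 0.1666, 0.0079]
tool_rot: [0.081, 0.703, 0.081, -0.702]
wrist_force: [-0.8, 0.3, 0.1]
finger_gap: 0.0541
```

>>> jog_arm([
  [[-1,0,0,0,0,0,0],[-1,0,0,0,0,0,0],[-1,0,0,0,0,0,0],[-1,0,0,0,0,0,0]],
])

```text
time_s: 5.35
tcp_pos: [0.4439, 0.1665, 0.0075]
tool_rot: [0.081, 0.702, 0.081, -0.702]
wrist_force: [-2.1, 0.8, 2.3]
finger_gap: 0.0418
```

```bash
python3 - <<'E'
from h import *
plan([0.442,0.165,.006],np.radians(-77))
ci=camera_info("wrist");p,d=grab_frame("wrist");cv2.imwrite("pics/w5.png",p[150:330,150:350,::-1].repeat(3,0).repeat(3,1))
E
```

```text
tcp [0.4439 0.1665 0.0075] t 5.35 axes x,y [ 0. -0. -1.] [ 0.228 -0.974  0.   ] yawy -76.8
shift units [0.031 0.021 0.044]
turn units (total) [ 0.0022 -0.     -0.0001]
```

View pics/w5.png

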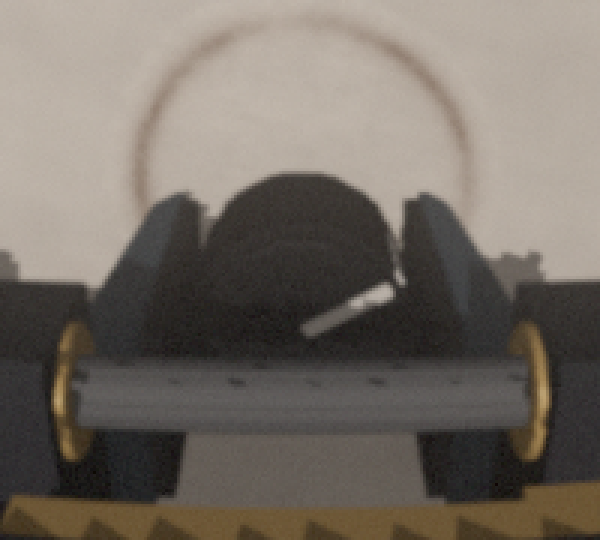

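```bash
python3 - <<'E'
from h import *
ci=camera_info("wrist");p,d=grab_frame("wrist");np.savez("w5.npz",p=p,**ci)
o,R=tool();t=o["tcp_pos"];tz=R.apply([0,0,1])
im=cv2.resize(p[190:290,190:310],None,fx=6,fy=6,interpolation=2)
for off,c in((0,(255,0,0)),(.0015,(0,255,0))):
  q=t+tz*off;yw=np.radians(-46.8);Rr=.021/np.cos(np.pi/12)
  for z in(0,.032):
    P=np.array([fish_proj(ci,[q[0]+Rr*np.cos(a),q[1]+Rr*np.sin(a),z]) for a in yw+np.pi/12+np.arange(12)*np.pi/6])
    cv2.polylines(im,[((P-[190,190]+.5)*6).astype(int)],True,c,1)
  P=np.array([fish_proj(ci,[q[0]+r*np.cos(yw),q[1]+r*np.sin(yw),.0325]) for r in (0,.02)])
  cv2.polylines(im,[((P-[190,190]+.5)*6).astype(int)],True,c,1)
cv2.imwrite("pics/f5.png",im[:,:,::-1])
E
```

```text
(no output)
```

View pics/f5.png

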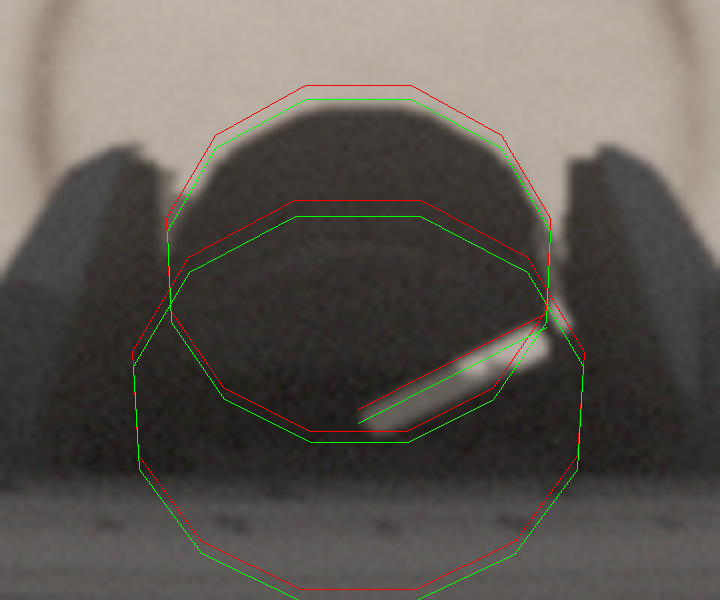

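>>> jog_arm([
  [[-1,-0.5,0,0,0,0,0],[-1,-0.8,0,0,0,0,0],[-1,-0.8,0.1,0.3,0,0,0],[-1,-0.8,0.25,0.5,0,0,0],[-1,-0.6,0.4,0.5,0,0,0],[-1,-0.4,0.6,0.54,0,0,0],[-1,0,0.85,0.2,0,0,0],[-1,0,0.85,0.15,0,0,0]],
])

```text
time_s: 6.25
tcp_pos: [0.3714, -0.008, 0.2032]
tool_rot: [0.082, 0.703, 0.082, -0.701]
wrist_force: [1.4, 0.4, 0.2]
finger_gap: 0.0418
```

>>> jog_arm([
  [[-1,0,0.85,0.1,0,0,0],[-1,0,0.85,0.1,0,0,0],[-1,0,0.85,0.1,0,0,0],[-1,0,0.85,0.1,0,0,0],[-1,0,0.7,0.1,0,0,0],[-1,0,0.4,0,0,0,0],[-1,0,0,0,0,0,0],[-1,0,0,0,0,0,0]],
])

```text
time_s: 7.05
tcp_pos: [0.3986, -0.2313, 0.2019]
tool_rot: [-0.08, -0.702, -0.081, 0.703]
wrist_force: [-0.1, 0.4, -0.3]
finger_gap: 0.0416
```

```bash
python3 - <<'E'
from h import *
plan([0.4953,-.2956,.1325],np.radians(-53.2)); print(observe()["finger_gap"],observe()["wrist_force"])
ci=camera_info("wrist");p,d=grab_frame("wrist");cv2.imwrite("pics/w6.png",p[:,:,::-1]);np.savez("w6.npz",p=p,d=d,**ci)
cv2.imwrite("pics/r6.png",rect(p,ci,[.4937,-.2968],.099,0.02)[:,:,::-1])
E
```

```text
tcp [ 0.3986 -0.2313  0.2019] t 7.05 axes x,y [-0.001  0.001 -1.   ] [ 0.227 -0.974 -0.002] yawy -76.9
shift units [ 1.383  1.695 -1.593]
turn units (total) [-0.2629  0.0004  0.0011]
0.04162848909697838 [-0.0717185   0.36656054 -0.27261857]
```

View pics/w6.png

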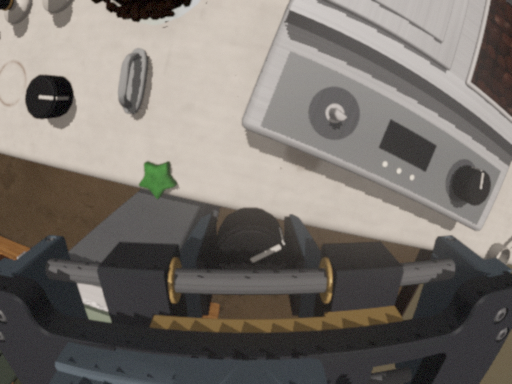

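View pics/r6.png

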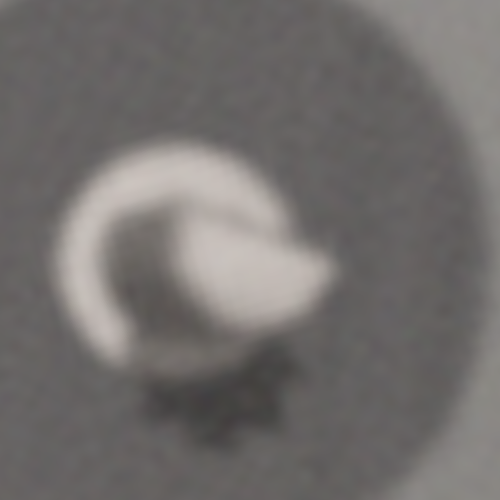

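>>> jog_arm([
  [[-1,0,0,0,-0.0877,0,0],[-1,0,0,0,-0.0876,0,0],[-1,0,0,0,-0.0876,0,0],[-1,0,0.7,-0.25,0,0,0],[-1,0,0.75,-0.25,0,0,0],[-1,0.4,0.73,-0.27,0,0,0],[-1,0.6,0,0,0,0,0],[-1,0,0,0,0,0,0]],
])

```text
time_s: 7.9
tcp_pos: [0.4932, -0.2931, 0.1483]
tool_rot: [-0.221, -0.668, -0.227, 0.673]
wrist_force: [0.2, -0.1, -0.5]
finger_gap: 0.0418
```

```bash
python3 - <<'E'
from h import *
plan([0.4948,-.2957,.110],np.radians(-53.2)); print(observe()["finger_gap"],observe()["wrist_force"])
p,d=grab_frame("side");cv2.imwrite("pics/s7.png",cv2.resize(p[80:220,220:380],None,fx=5,fy=4,interpolation=2)[:,:,::-1])
ci=camera_info("wrist");p,d=grab_frame("wrist");cv2.imwrite("pics/w7.png",p[:,:,::-1])
E
```

```text
tcp [ 0.4932 -0.2931  0.1483] t 7.9 axes x,y [-0.008  0.005 -1.   ] [ 0.601 -0.799 -0.009] yawy -53.0
shift units [0.766 0.069 0.004]
turn units (total) [0.0017 0.0022 0.0059]
0.04183535771804968 [ 0.24026287 -0.12783637 -0.50394894]
```

View pics/s7.png

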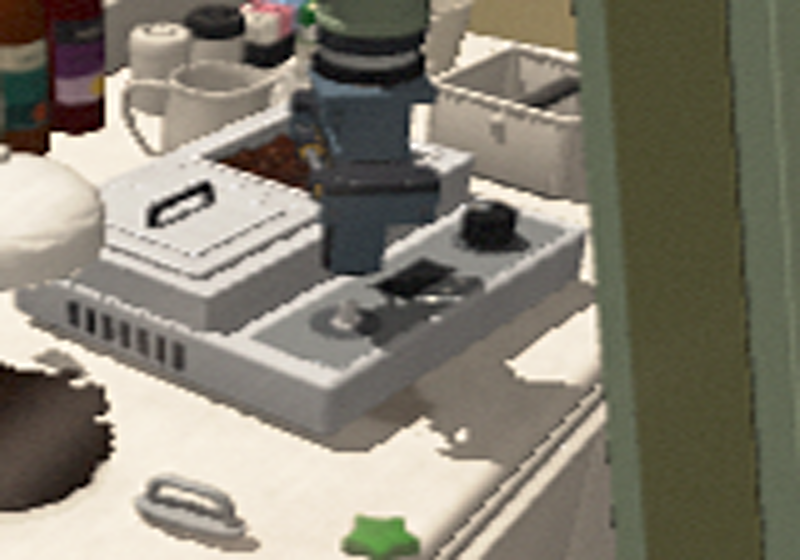

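View pics/w7.png

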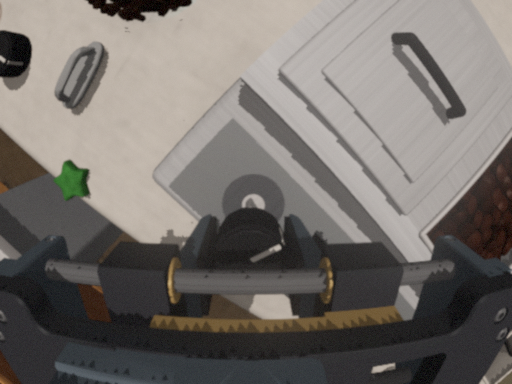

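>>> jog_arm([
  [[-1,0.3,0.05,0,0,0,0],[-1,0.3,0,0,0,0,0],[-1,0,0,0,0,0,0],[-1,0,0,0,0,0,0]],
])

```text
time_s: 8.4
tcp_pos: [0.4971, -0.2976, 0.1243]
tool_rot: [0.224, 0.671, 0.223, -0.67]
wrist_force: [-0.0, -0.5, -0.3]
finger_gap: 0.0417
```

```bash
python3 - <<'E'
from h import *
plan([0.4948,-.2957,.110],np.radians(-53.2)); print(observe()["finger_gap"],observe()["wrist_force"])
ci=camera_info("wrist");p,d=grab_frame("wrist");cv2.imwrite("pics/w8.png",cv2.resize(p[150:300,150:350],None,fx=4,fy=4,interpolation=2)[:,:,::-1])
E
```

```text
tcp [ 0.4971 -0.2976  0.1243] t 8.4 axes x,y [ 0.002 -0.001 -1.   ] [ 0.6   -0.8    0.002] yawy -53.1
shift units [ 0.286 -0.059  0.014]
turn units (total) [ 0.0009 -0.0006 -0.0014]
0.04166277510545645 [-0.02959927 -0.50875447 -0.25182647]
```

View pics/w8.png

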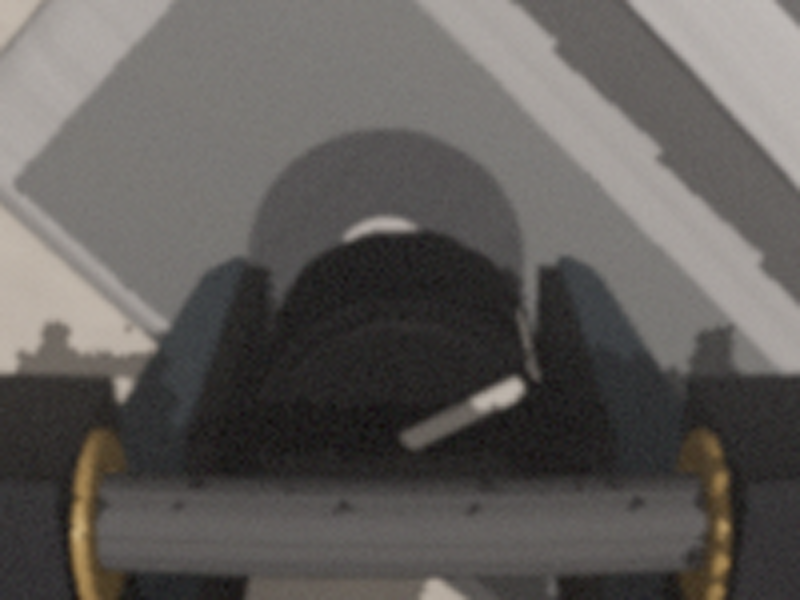

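>>> jog_arm([
  [[-1,0.1,-0.058,0.014,0,0,0],[-1,0.1,0,0,0,0,0],[-1,0,0,0,0,0,0],[-1,0,0,0,0,0,0],[-1,0,0,0,0,0,0]],
])

```text
time_s: 8.95
tcp_pos: [0.4946, -0.296, 0.1125]
tool_rot: [0.224, 0.671, 0.223, -0.671]
wrist_force: [-0.3, 0.2, -0.7]
finger_gap: 0.0414
```

```bash
python3 - <<'E'
from h import *
plan([0.4948,-.2957,.0885],np.radians(-53.2)); print(observe()["finger_gap"],observe()["wrist_force"])
ci=camera_info("wrist");p,d=grab_frame("wrist");cv2.imwrite("pics/w9.png",cv2.resize(p[150:300,150:350],None,fx=4,fy=4,interpolation=2)[:,:,::-1])
E
```

```text
tcp [ 0.4946 -0.296   0.1125] t 8.95 axes x,y [ 0. -0. -1.] [ 0.6 -0.8  0. ] yawy -53.1
shift units [ 0.481 -0.003 -0.008]
turn units (total) [ 0.0006 -0.     -0.0002]
0.04140978318542686 [-0.26359262  0.17860927 -0.73643969]
```

View pics/w9.png

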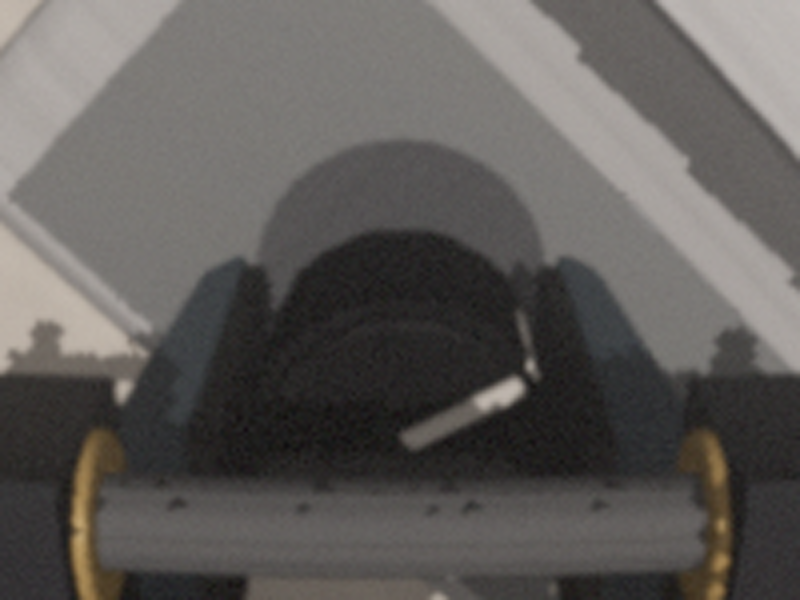

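>>> jog_arm([
  [[-1,0.06,0,0,0,0,0],[-1,0.06,0,0,0,0,0],[-1,0.06,0,0,0,0,0],[-1,0.04,0,0,0,0,0],[-1,0,0,0,0,0,0],[-1,0,0,0,0,0,0]],
])

```text
time_s: 9.6
tcp_pos: [0.4945, -0.296, 0.1014]
tool_rot: [-0.224, -0.671, -0.223, 0.671]
wrist_force: [-0.4, 0.5, -0.2]
finger_gap: 0.0418
```

>>> jog_arm([
  [[-1,0.06,0,0,0,0,0],[-1,0.06,0,0,0,0,0],[-1,0.05,0,0,0,0,0],[-1,0.04,0,0,0,0,0],[-1,0,0,0,0,0,0],[-1,0,0,0,0,0,0]],
])

```text
time_s: 10.2
tcp_pos: [0.4945, -0.2959, 0.0909]
tool_rot: [-0.224, -0.671, -0.224, 0.671]
wrist_force: [-0.3, 0.4, -0.4]
finger_gap: 0.0417
```

>>> jog_arm([
  [[-1,0.04,0,0,0,0,0],[-1,0.02,0,0,0,0,0],[-1,0,0,0,0,0,0],[-1,0,0,0,0,0,0]],
])

```text
time_s: 10.6
tcp_pos: [0.4946, -0.296, 0.0884]
tool_rot: [0.224, 0.671, 0.223, -0.671]
wrist_force: [0.2, 0.2, 3.8]
finger_gap: 0.0413
```

>>> jog_arm([
  [[-1,0.03,0,0,0,0,0],[-1,0,0,0,0,0,0],[-1,0,0,0,0,0,0]],
])

```text
time_s: 10.9
tcp_pos: [0.4946, -0.2961, 0.0867]
tool_rot: [0.224, 0.671, 0.223, -0.671]
wrist_force: [-0.3, 0.6, 4.9]
finger_gap: 0.0418
```

>>> jog_arm([
  [[-1,0.03,0,0,0,0,0],[-1,0,0,0,0,0,0],[-1,0,0,0,0,0,0]],
])

```text
time_s: 11.2
tcp_pos: [0.4947, -0.296, 0.0854]
tool_rot: [0.224, 0.671, 0.223, -0.671]
wrist_force: [0.1, 0.8, 5.5]
finger_gap: 0.0414
```

>>> jog_arm([
  [[-1,0.03,0,0,0,0,0],[-1,0,0,0,0,0,0],[-1,0,0,0,0,0,0]],
])

```text
time_s: 11.5
tcp_pos: [0.4947, -0.2961, 0.0844]
tool_rot: [0.224, 0.671, 0.223, -0.671]
wrist_force: [-1.2, 0.7, 9.2]
finger_gap: 0.0415
```

>>> jog_arm([
  [[-1,0.03,0,0,0,0,0],[-1,0,0,0,0,0,0],[-1,0,0,0,0,0,0]],
])

```text
time_s: 11.8
tcp_pos: [0.4948, -0.2961, 0.0842]
tool_rot: [0.224, 0.671, 0.223, -0.67]
wrist_force: [-3.9, 1.8, 15.9]
finger_gap: 0.0422
```

>>> jog_arm([
  [[-1,0,0,0,0,0,0],[-1,0,0,0,0,0,0],[-1,0,0,0,0,0,0]],
])

```text
time_s: 12.1
tcp_pos: [0.4948, -0.2961, 0.0842]
tool_rot: [0.224, 0.671, 0.223, -0.67]
wrist_force: [-3.3, 2.4, 15.5]
finger_gap: 0.042
```

```bash
python3 - <<'E'
from h import *
p,d=grab_frame("side");cv2.imwrite("pics/s10.png",cv2.resize(p[80:220,220:380],None,fx=5,fy=4,interpolation=2)[:,:,::-1])
p,d=grab_frame("wrist");cv2.imwrite("pics/w10.png",p[:,:,::-1])
o=observe();print(o["wrist_force"],o["torque"],o["tcp_pos"],o["finger_gap"])
E
```

```text
[-3.26788097  2.14859831 15.22712878] [ 0.38470956  0.65487307 -0.00423345] [ 0.49476366 -0.29613599  0.08418196] 0.04177819874191712
```

View pics/s10.png

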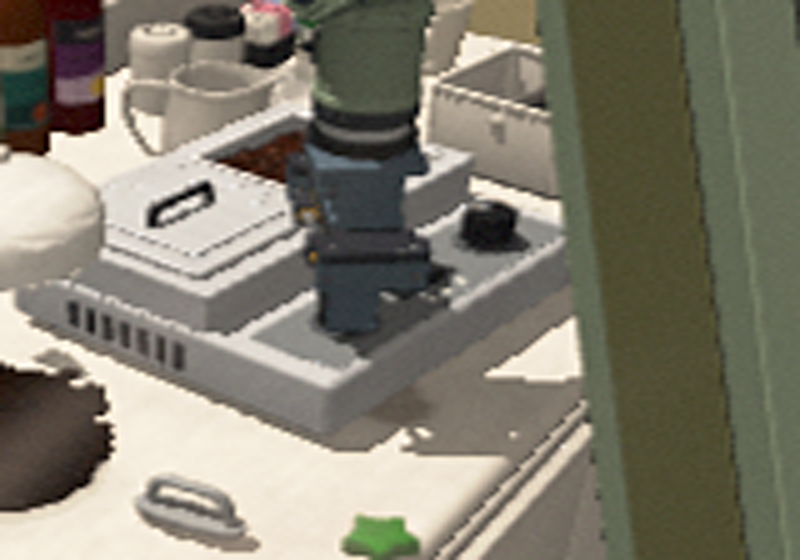

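View pics/w10.png

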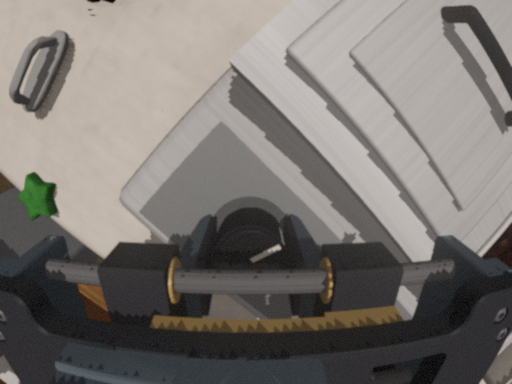

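```bash
python3 - <<'E'
from station import *
print(close_job());o=observe();print(o["time_s"],o["wrist_force"],o["tcp_pos"],o["finger_gap"])
E
```

```text
the job is handed in; nothing more can be done
None
the job is handed in; nothing more can be done
```

The smaller knob is on the D-stem, pressed in to the hard stop, and the gripper was still holding it when I handed the job in at about 12 s of the 42 s allowed. No verdict was reported.

- **Grasp:** I gripped the knob square across two flats (finger gap 41.8 mm), carried it round the robot side of the jar, and turned it about 24° so its pointer matched the stem's flat (yaw about -23°).
- **Fit:** The stem tip slid up the bore with no measurable force. The knob reached home at TCP z = 88.4 mm, where the force rose to about 4 N, as the spring start predicts.
- **Press:** It then travelled 4 mm, with the force rising to about 9 N, and met the hard stop. At the last check it held at TCP z = 84.2 mm with about 15 N upward wrist force and a 41.8 mm gap.
- **Surroundings:** The last pictures show the brush and sweet where they were. The shot glass was not in those pictures, but nothing came near it.

**Disagreements:**
- The rough top-camera positions for the knob and stem were about 4–5 mm off the wrist camera's. I used the wrist camera's.
- The knob's outline fit gave a yaw of about -44° against -48° from its pointer line. Gripping the flats squared this up.
- The knob sat about 2 mm off-centre along the pads, and I allowed for that when placing it.

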